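# Gather the bearings in the corner of the tote

### The job

Take the ear defenders off the tote's carrying bar and hang them over the steel rail, one cup on each side, and let go of them. Then lift the tote by its bar clear of the bench and tilt it about 30 degrees with the yellow corner lowest, so that all four bearings slide together into that corner, and finish while still holding it tilted in the air, still and with nothing spilled. Leave the jar, screwdriver and meter alone.

Things in the scene. Friction and masses are not known exactly. Their poses are not given: they have to be found in the camera images.
- muffs_grip (a point): Place to grip, on the axis of the red block on the ear defenders' crown: 28 mm along x (cup to cup), 24 mm along y (width of the 22 mm band), reaching 23 mm below this point and 17 mm above; z up. Block and arch are rigid. The ear defenders start draped over the tote's carrying bar, a cup each side.
- muffs_crown (a point): Middle of the flat underside of the ear defenders' crown (62 mm wide along x; it rests on a bar), 27 mm below muffs_grip, same axes.
- rail_mid (a point): Top of the hanging rail, at the middle of its round steel bar (14 mm thick). The bar runs along this point's y, 240 mm long, its top 155 mm above the bench, on a 14 mm post 5 mm in from each end. Fixed to the bench; it may stand left or right of the robot, turned up to 0.5 rad.
- tote_grip (a point): Centre of the tote's black carrying bar (16 mm wide along x, 12 mm thick, 160 mm long along y), where to grip the tote; 139 mm above its underside. z up; the yellow corner lies at +x and +y.
- yellow_corner (a point): Inner floor corner of the tote at its yellow-marked corner, 96 mm along x and 76 mm along y from the middle of the floor, 4 mm above the underside; axes as the tote's, so the inside lies towards -x, -y and +z.
- tote: Blue open tote, loose on the bench, turned any way round, 280 to 420 g; outside 200 mm (x) by 160 mm (y), walls 50 mm tall and 4 mm thick, floor 4 mm; the bar stands over its middle on an upright at each y end. Origin at the centre of its underside, axes as tote_grip.
- muffs: The ear defenders, 110 to 210 g: black arch and two red cups (60 mm discs), alike both ways round. Origin and axes as muffs_crown. The cups hang to 105 mm below it and reach 76 mm either way along x, with a gap of 88 mm between them.
- rail: The hanging rail stand; origin on the bench below the middle of its bar, y along the bar.
- jar: Pale jar with a white cap, 60 mm wide, 85 mm tall, at the far edge of the work; origin at its underside. Leave it alone.
- driver: Red-handled screwdriver lying at the far edge of the work; origin at its underside. Leave it alone.
- meter: Yellow meter, 70 x 130 x 34 mm, lying at the far edge of the work; origin at its underside. Leave it alone.
- bearing0_mid (a point): Centre of steel ball bearing 0: a flat disc, 20 mm across and 9 mm thick, lying flat on the tote's floor, 15 g. The bearings are slippery and begin to slide on the floor at a slope of about 10 degrees; to run along a wall into a corner they need about 18 degrees towards that corner.
- bearing0: Bearing 0; origin at the centre of its underside.
- bearing1_mid (a point): Centre of steel ball bearing 1: a flat disc, 20 mm across and 9 mm thick, lying flat on the tote's floor, 15 g. The bearings are slippery and begin to slide on the floor at a slope of about 10 degrees; to run along a wall into a corner they need about 18 degrees towards that corner.
- bearing1: Bearing 1; origin at the centre of its underside.
- bearing2_mid (a point): Centre of steel ball bearing 2: a flat disc, 20 mm across and 9 mm thick, lying flat on the tote's floor, 15 g. The bearings are slippery and begin to slide on the floor at a slope of about 10 degrees; to run along a wall into a corner they need about 18 degrees towards that corner.
- bearing2: Bearing 2; origin at the centre of its underside.
- bearing3_mid (a point): Centre of steel ball bearing 3: a flat disc, 20 mm across and 9 mm thick, lying flat on the tote's floor, 15 g. The bearings are slippery and begin to slide on the floor at a slope of about 10 degrees; to run along a wall into a corner they need about 18 degrees towards that corner.
- bearing3: Bearing 3; origin at the centre of its underside.

How it is judged:
By the outcome, as a careful person would: the job done as asked, in the order asked, and still so for the second after the job is handed in, while the arm keeps its last pose, push and grip.
It also fails if it takes over 51 s, if anything falls off the work surface, if the arm or the gripper's body presses on something with over 40 N, if the wrist force passes 120 N, or if a joint passes its speed limit or range.

### The arm

A 6-joint arm with a two-finger parallel gripper is mounted at the origin on the work surface. World frame = base frame: x ahead of the robot, y to its left, z up, the work surface at z = 0. Lengths are in m, angles in rad, forces in N, time in s.
With the tool pointing down it reaches from about 0.375 to 0.9 m from the base axis. Payload 3.1 kg.
Tool frame: the origin (TCP) lies midway between the tips of the shut fingers; the grasp point (between the pads) lies 19 mm behind it; z points along the fingers, y is the line along which they close (so a half turn about z gives the same grasp; the last joint's range is limited). The gripper opens to 87 mm and grips with 3 to 60 N. Pads are 19 mm wide; open, the fingers measure 117 mm over their backs; the gripper's body (75 mm by 190 mm) begins 51 mm behind the grasp point.
Start: joints at [-1.504, 0.527, 1.433, -0, 1.181, -0.178], TCP at [0.152, -0.606, 0.223] pointing down, gripper open.
Joint ranges: [-3.08, 3.08], [-0.75, 2.2], [0.22, 2.44], [-1.43, 4.57], [0, 2.65], [-2.85, 2.85]. Speed limits (rad/s): [2.79, 2.79, 3.14, 3.14, 3.14, 3.14].

### API

Orientations are given as a unit quaternion [x, y, z, w].
In Python, from rig import status, imaging, order gives the robot as it stands.
- The arm moves only by the tool arm_command, never from a script. Its argument "deltas" is one flat list of numbers, 5 for each row, row after row: the opening, from -1 (shut) to 1 (fully open), so that 0 is half open, then the shift along the tool's x, y, z in m, then the turn about the tool's z in rad. In form: [gripper, tx, ty, tz, roll, gripper, tx, ty, tz, roll, ...]. A call has 1 to 12 rows; each row shifts and turns the commanded pose from where the row before left it, along the tool's axes as they then stand; what a row does not reach is not made up. A row lasts 1/8 s, in which the tool goes at most 62.5 mm and 10.7 degrees, less where a joint would pass 70% of its speed; a pose out of reach is approached as far as the arm can. A call with a gripper value outside its range is refused whole. The fingers move at their own pace and stop on an object; "newtons" is the grip in N (left out, the last holds). Time passes only in rows, so rows that do not move let the fingers close. It gives the time, the measured TCP pose, the force, the opening and the grip force at its end, in the units of the state.
- status.get_obs(): the state, without advancing time (a new reading comes with each control period).
- imaging.camera(name): name is "scene" or "top" or "wrist"; returns (picture, depth): 480x640x3 uint8, red, green, blue; 480x640 float32, m along the optical axis (not along the pixel's ray), 0 where there is no reading.
- imaging.camera_params(name): a dict with "intrinsics" (3x3 intrinsics, pixels), "k1" (the pictures are not rectified: a ray, as slopes to the right and down, at radius r is drawn at 1 + k1 r^2 times it, then the intrinsics apply), "camera_from_world" (4x4, takes a point from world to camera coordinates). Camera axes: x right, y up, looking along -z (the intrinsics and any distortion apply to the point x, -y, -z); pixel columns grow to the right and rows downward; lengths in m; the calibration is good to about 2 mm. A picture is of the moment at which its call begins: read the wrist's pose just before it. camera_params takes no time and is no camera call; for the wrist camera it gives the pose at the moment of the call.
- order.hand_in(): hands the job in; it is judged then, once.
The state is a dict: "time": time; "q": joint angles; "joint_velocities": joint speeds; "joint_torque": joint torques, N m; "position": TCP position; "tool_rot": TCP orientation; "ft_force": force on the tool from outside, world axes, zero at the start; "moment": the same for the moment, N m; "grip_width": finger opening in m; "grip_force": force on a finger pad.
Only numpy, scipy, OpenCV 4.12 (cv2) and the standard library are available. Lean on these libraries where they do the work, as an engineer would, in place of code of your own. Each camera call takes 0.05 s, during which the arm holds its last target. There are 200 camera calls.

## Working session

There is one attempt and no reset: what is moved stays moved. The work goes in short steps, Python scripts to look and compute and a tool call to move; the robot and the scene stay as the last step left them, time stands still between calls to the robot, and variables do not carry over. Pictures are saved under pics/ and viewed, at most 10 in all, crops included, and the job is handed in when it is done.

Besides the shell and the picture viewer there is one more tool, called after ">>>" as name(argument=value, ...), one argument or row to a line, values as JSON. arm_command: Moves the arm, as the interface text tells. Its arguments: {"type":"object","properties":{"deltas":{"type":"array"},"newtons":{"type":"number"}},"required":["deltas"]}

```bash
ls; mkdir -p pics
python3 - <<'E'
from rig import status, imaging, order
import cv2,numpy as np
print(status.get_obs())
a,da=imaging.camera("scene"); b,db=imaging.camera("top")
for n in("scene","top","wrist"):print(n,imaging.camera_params(n))
np.savez("v0.npz",a=a,da=da,b=b,db=db)
cv2.imwrite("pics/s0.png",a[...,::-1]);cv2.imwrite("pics/t0.png",b[...,::-1])
E
```

```text
pics
{'time': 0.0, 'q': array([-1.50453299e+00,  5.28478184e-01,  1.43386506e+00,  2.72622429e-06,
        1.18140164e+00, -1.78526821e-01]), 'joint_velocities': array([-0.00028944,  0.0001553 ,  0.00138596, -0.00028321,  0.00012904,
       -0.00080837]), 'joint_torque': array([ 2.37195854e-03, -4.40039170e+01, -1.76592010e+01,  6.33570878e-02,
        5.81863336e-02, -1.62264178e-04]), 'position': array([ 0.15143541, -0.60563902,  0.2215761 ]), 'tool_rot': array([ 9.92518557e-01,  1.22089133e-01,  6.16310837e-05, -1.07435059e-03]), 'ft_force': array([ 0.06972765, -0.19640121,  0.59235675]), 'moment': array([-0.02990578, -0.01682153,  0.03329118]), 'grip_force': 0.0, 'grip_width': 0.08675107920262833}
scene {'intrinsics': array([[546.1939323 ,   0.        , 315.28865356],
       [  0.        , 546.1939323 , 242.92129693],
       [  0.        ,   0.        ,   1.        ]]), 'k1': -0.16060475989208226, 'camera_from_world': array([[-0.86494501,  0.50170201, -0.01285385,  0.47145295],
       [-0.35797549, -0.5988018 ,  0.71644257,  0.10044006],
       [ 0.35174377,  0.62428478,  0.69752
[... 418 characters left out ...]
.86608745e-02,  2.02089618e-01,
        -5.53337393e-01],
       [-2.02112087e-01,  6.93583937e-04,  9.79362151e-01,
        -1.32303314e+00],
       [ 0.00000000e+00,  0.00000000e+00,  0.00000000e+00,
         1.00000000e+00]])}
wrist {'intrinsics': array([[356.3393674 ,   0.        , 317.51162848],
       [  0.        , 356.3393674 , 238.9881317 ],
       [  0.        ,   0.        ,   1.        ]]), 'k1': -0.06382243675955539, 'camera_from_world': array([[ 0.24268828, -0.97010369, -0.00111241, -0.6243335 ],
       [ 0.93241164,  0.23357519, -0.27577374,  0.03234329],
       [ 0.26778895,  0.06588983,  0.96122193, -0.38985701],
       [ 0.        ,  0.        ,  0.        ,  1.        ]])}
```

View pics/s0.png

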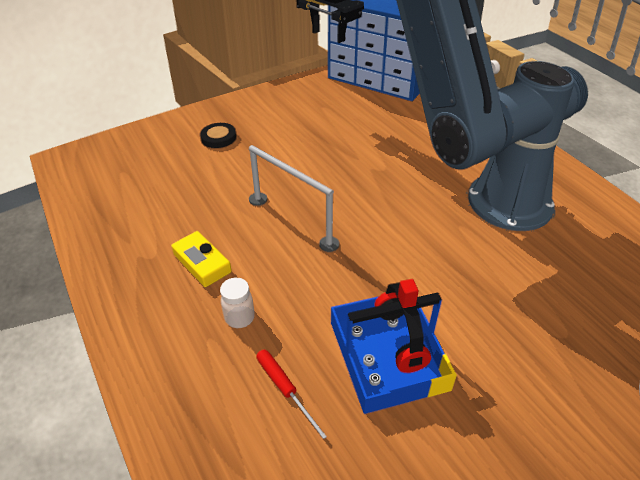

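View pics/t0.png

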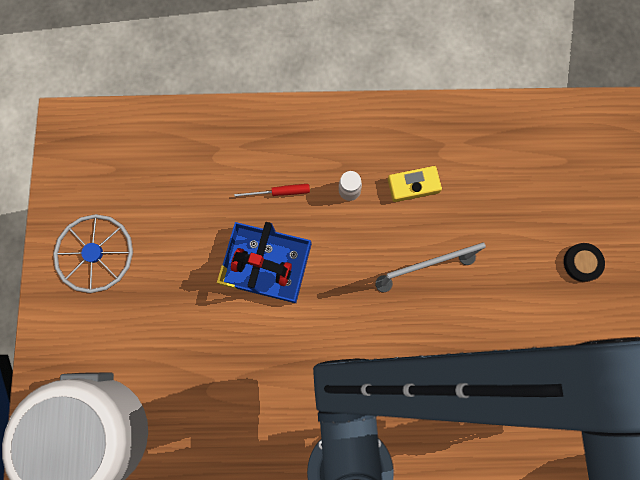

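>>> arm_command(
  deltas=[1,0,0.06,0,0,1,0,0.06,0,0,1,0,0.06,0,0,1,0,0.06,0,0,1,0,0.06,0,0,1,0,0.06,0,0,1,0,0.06,0,0],
)

```text
time: 0.98
position: [0.2328, -0.9309, 0.1954]
tool_rot: [0.992, 0.122, 0.004, 0.024]
ft_force: [-0.4, -0.2, -0.5]
grip_width: 0.0873
grip_force: 0.0
```

>>> arm_command(
  deltas=[1,0,0.06,0,0,1,0,0.06,0,0,1,0,0.06,0,0,1,0,0.06,0,0],
)

```text
time: 1.48
position: [0.2455, -0.9832, 0.1875]
tool_rot: [0.987, 0.121, 0.013, 0.106]
ft_force: [-0.0, 0.7, 0.5]
grip_width: 0.0873
grip_force: 0.0
```

>>> arm_command(
  deltas=[1,0,0,-0.06,0,1,0,0,-0.06,0,1,0,0,-0.06,0,1,0,0,-0.06,0],
)

```text
time: 1.98
position: [0.2273, -0.9106, 0.415]
tool_rot: [0.986, 0.121, 0.014, 0.116]
ft_force: [0.4, -0.4, -1.5]
grip_width: 0.087
grip_force: 0.0
```

Run:
```python
from rig import status
from scipy.spatial.transform import Rotation as R
s=status.get_obs();print(s['time'],s['q'].round(3),s['position'].round(3),R.from_quat(s['tool_rot']).as_matrix().round(3))
```

```text
1.975 [-1.454  0.895  0.219  0.031  1.795 -0.118] [ 0.227 -0.911  0.415] [[ 0.97   0.236  0.056]
 [ 0.242 -0.944 -0.225]
 [ 0.     0.232 -0.973]]
```

>>> arm_command(
  deltas=[1,0,-0.06,0,0,1,0,-0.06,0,0,1,0,-0.06,0,0,1,0,-0.06,0,0,1,0,0,0,0],
)

```text
time: 2.6
position: [0.1739, -0.6919, 0.3569]
tool_rot: [0.987, 0.121, 0.015, 0.107]
ft_force: [-0.1, -0.5, 0.1]
grip_width: 0.087
grip_force: 0.0
```

```bash
cat > h.py <<'E'
from rig import status, imaging, order
from scipy.spatial.transform import Rotation as R
import numpy as np, cv2
np.set_printoptions(suppress=True,precision=4)
def st():
    s=status.get_obs();M=R.from_quat(s['tool_rot']).as_matrix()
    print(round(s['time'],2),s['q'].round(3),s['position'].round(4),s['ft_force'].round(1),s['grip_width']);print(M.round(3));return s,M
def proj(n,P,p=None):
    p=p or imaging.camera_params(n);T=p['camera_from_world'];c=(np.atleast_2d(P)@T[:3,:3].T+T[:3,3])*[1,-1,-1]
    x=c[:,:2]/c[:,2:];x=x*(1+p['k1']*(x**2).sum(1,keepdims=True));K=p['intrinsics'];return x@K[:2,:2].T+K[:2,2]
def rays(n,uv,p=None):
    p=p or imaging.camera_params(n);T=p['camera_from_world']
    x=cv2.undistortPoints(np.array(uv,float).reshape(-1,1,2),p['intrinsics'],np.array([p['k1'],0,0,0]))[:,0]
    d=np.c_[x[:,0],-x[:,1],-np.ones(len(x))]@T[:3,:3];return -T[:3,:3].T@T[:3,3],d   # origin, dirs with unit depth
def cloud(n,depth,p=None):
    v,u=np.mgrid[:480,:640];o,d=rays(n,np.c_[u.ravel(),v.ravel()],p);P=o+d*depth.reshape(-1,1);P[depth.ravel()==0]=np.nan;return P.reshape(480,640,3)
def tri(n1,uv1,n2,uv2,p1=None,p2=None):
    o1,d1=rays(n1,[uv1],p1);o2,d2=rays(n2,[uv2],p2);d1=d1[0];d2=d2[0]
    t=np.linalg.lstsq(np.c_[d1,-d2],o2-o1,rcond=None)[0];a=o1+t[0]*d1;b=o2+t[1]*d2;return (a+b)/2,np.linalg.norm(a-b)
E
python3 - <<'E'
from h import *
st()
z=np.load("v0.npz")
C=cloud("top",z['db']);S=cloud("scene",z['da'])
def rep(n,Cl,img,hi,lo,zr):
    m=np.all((img>=lo)&(img<=hi),2)&(Cl[...,2]>zr[0])&(Cl[...,2]<zr[1]);P=Cl[m];print(n,m.sum(),np.median(P,0),P.min(0),P.max(0));return P
a,b=z['a'],z['b']
for nm,Cl,im in(("top",C,b),("scene",S,a)):
    inbox=(Cl[...,0]>.4)&(Cl[...,0]<.7)&(Cl[...,1]>0)&(Cl[...,1]<.35)
    Cz=np.where(inbox[...,None],Cl,np.nan)
    rep(nm+" red high",Cz,im,[255,70,70],[120,0,0],(.135,.4))
    P=rep(nm+" black bar",Cz,im,[50,50,50],[0,0,0],(.125,.155))
    rep(nm+" blue rim",Cz,im,[80,130,255],[0,0,60],(.045,.056))
    inr=(Cl[...,0]>.4)&(Cl[...,0]<.7)&(Cl[...,1]<-.02)&(Cl[...,1]>-.4)&(Cl[...,2]>.147)&(Cl[...,2]<.165)
    Q=Cl[inr];
    if len(Q): print(nm,"rail",len(Q),Q.mean(0),Q[Q[:,1].argmin()],Q[Q[:,1].argmax()],Q[:,2].max())
E
```

```text
2.6 [-1.498  0.454  1.204  0.042  1.271 -0.18 ] [ 0.1739 -0.6919  0.3569] [-0.1 -0.5  0.1] 0.0869531149585385
[[ 0.97   0.236  0.055]
 [ 0.243 -0.948 -0.208]
 [ 0.003  0.215 -0.977]]
top red high 135 [0.4929 0.2083 0.1889] [0.4804 0.1943 0.1589] [0.5061 0.2248 0.1953]
top black bar 719 [0.4951 0.1989 0.1446] [0.4342 0.1511 0.1259] [0.5887 0.27   0.154 ]
top blue rim 388 [0.5256 0.1802 0.0502] [0.4094 0.0891 0.0451] [0.6125 0.3093 0.056 ]
top rail 608 [ 0.4877 -0.2065  0.1539] [ 0.5245 -0.3248  0.1497] [ 0.4574 -0.0914  0.1541] 0.16291317185022658
scene red high 457 [0.4988 0.2181 0.1826] [0.4803 0.1904 0.1455] [0.5094 0.2272 0.1922]
scene black bar 1324 [0.5096 0.2162 0.1441] [0.4346 0.1564 0.1254] [0.59   0.2725 0.1519]
scene blue rim 778 [0.5578 0.2349 0.0492] [0.4223 0.089  0.045 ] [0.6144 0.3106 0.0559]
scene rail 563 [ 0.4891 -0.2003  0.1525] [ 0.5255 -0.3239  0.1528] [ 0.4569 -0.0897  0.1492] 0.15822334386982218
```

>>> arm_command(
  deltas=[1,0,-0.058,-0.013,0,1,0,-0.058,-0.013,0,1,0,-0.058,-0.013,0,1,0,-0.058,-0.013,0,1,0,-0.058,-0.013,0,1,0,-0.058,-0.013,0,1,0,-0.058,-0.013,0],
)

```text
time: 3.48
position: [0.0734, -0.298, 0.3583]
tool_rot: [0.985, 0.122, 0.014, 0.117]
ft_force: [-0.6, 0.5, 1.1]
grip_width: 0.087
grip_force: 0.0
```

```bash
python3 -c "
from h import *
st()"
```

```text
3.48 [-1.82  -0.268  2.029  0.12   1.173 -0.531] [ 0.0734 -0.298   0.3583] [-0.6  0.5  1.1] 0.08698569395806817
[[ 0.97   0.238  0.056]
 [ 0.244 -0.943 -0.228]
 [-0.002  0.235 -0.972]]
```

>>> arm_command(
  deltas=[1,0,-0.04,-0.009,0,1,0,-0.04,-0.009,0,1,0,-0.04,-0.009,0],
)

```text
time: 3.85
position: [0.0426, -0.1949, 0.3585]
tool_rot: [0.986, 0.122, 0.013, 0.113]
ft_force: [-1.7, 0.4, 0.3]
grip_width: 0.087
grip_force: 0.0
```

```bash
python3 -c "
from h import *
st()"
```

```text
3.85 [-2.384 -0.586  2.141  0.198  1.472 -1.067] [ 0.0426 -0.1949  0.3585] [-1.7  0.4  0.3] 0.08703345150890575
[[ 0.97   0.237  0.052]
 [ 0.243 -0.945 -0.22 ]
 [-0.003  0.226 -0.974]]
```

>>> arm_command(
  deltas=[1,0,0.055,0.013,0,1,0,0.055,0.013,0,1,0,-0.012,0.055,0,1,0,-0.012,0.055,0,1,0,-0.012,0.055,0],
)

```text
time: 4.47
position: [0.0582, -0.2869, 0.1898]
tool_rot: [0.986, 0.119, 0.012, 0.114]
ft_force: [0.2, -1.8, -0.5]
grip_width: 0.0871
grip_force: 0.0
```

```bash
python3 -c "
from h import *
st()"
```

```text
4.47 [-1.898  0.053  2.395  0.247  0.511 -0.773] [ 0.0582 -0.2869  0.1898] [ 0.2 -1.8 -0.5] 0.08712232284622216
[[ 0.971  0.232  0.051]
 [ 0.238 -0.946 -0.222]
 [-0.003  0.227 -0.974]]
```

>>> arm_command(
  deltas=[1,0,-0.05,0,0,1,0,-0.05,0,0,1,0,-0.05,0,0],
)

```text
time: 4.85
position: [0.0309, -0.1897, 0.2322]
tool_rot: [0.989, 0.122, 0.013, 0.085]
ft_force: [-1.3, 0.7, 1.5]
grip_width: 0.087
grip_force: 0.0
```

```bash
python3 -c "
from h import *
st()"
```

```text
4.85 [-2.365 -0.339  2.437  0.184  0.967 -1.138] [ 0.0309 -0.1897  0.2322] [-1.3  0.7  1.5] 0.08701191220604006
[[ 0.97   0.239  0.046]
 [ 0.243 -0.956 -0.166]
 [ 0.004  0.172 -0.985]]
```

>>> arm_command(
  deltas=[1,0,0.055,0.01,0,1,0,0.055,0.01,0,1,0,0,0.055,0,1,0,0,0.055,0,1,0,-0.05,0.02,0,1,0,-0.05,0.02,0,1,0,-0.05,0.02,0],
)

```text
time: 5.72
position: [0.0366, -0.2786, 0.1088]
tool_rot: [0.992, 0.12, 0.011, 0.036]
ft_force: [-0.3, -0.5, -0.7]
grip_width: 0.0872
grip_force: 0.0
```

```bash
python3 -c "
from h import *
st()"
```

```text
5.72 [-1.908  0.377  2.437  0.188  0.278 -0.757] [ 0.0366 -0.2786  0.1088] [-0.3 -0.5 -0.7] 0.0871561310707188
[[ 0.971  0.237  0.03 ]
 [ 0.239 -0.969 -0.068]
 [ 0.013  0.074 -0.997]]
```

>>> arm_command(
  deltas=[1,0,-0.05,0.02,0,1,0,-0.04,0.015,0],
)

```text
time: 5.98
position: [0.0207, -0.2635, 0.1071]
tool_rot: [0.993, 0.12, 0.012, 0.008]
ft_force: [0.4, -0.4, 0.0]
grip_width: 0.0869
grip_force: 0.0
```

```bash
python3 -c "
from h import *
st()"
```

```text
5.97 [-1.962  0.381  2.437  0.089  0.322 -0.716] [ 0.0207 -0.2635  0.1071] [ 0.4 -0.4  0. ] 0.08685422807603499
[[ 0.971  0.238  0.025]
 [ 0.239 -0.971 -0.013]
 [ 0.021  0.019 -1.   ]]
```

>>> arm_command(
  deltas=[1,0.03,0,-0.05,0,1,0.05,0.003,-0.03,0,1,0.05,0.003,-0.03,0,1,0.05,0.003,-0.03,0,1,0.05,0.003,-0.03,0,1,0.05,0.003,-0.03,0,1,0.05,0.003,-0.03,0],
)

```text
time: 6.85
position: [0.3439, -0.1976, 0.3475]
tool_rot: [0.993, 0.121, 0.013, 0.009]
ft_force: [0.3, -1.3, 0.4]
grip_width: 0.087
grip_force: 0.0
```

>>> arm_command(
  deltas=[1,0.027,-0.048,-0.007,0,1,0.027,-0.048,-0.007,0,1,0.027,-0.048,-0.007,0,1,0.027,-0.048,-0.007,0,1,0.027,-0.048,-0.007,0,1,0.027,-0.048,-0.007,0,1,0.027,-0.048,-0.007,0,1,0,0,0,0.163,1,0,0,0,0.163,1,0,0,0,0.163],
)

```text
time: 8.1
position: [0.4446, 0.1756, 0.3933]
tool_rot: [0.992, -0.126, 0.015, 0.004]
ft_force: [0.9, 0.6, 0.8]
grip_width: 0.087
grip_force: 0.0
```

Run:
```python
from h import *
s,M=st()
p=imaging.camera_params("wrist");a,d=imaging.camera("wrist")
np.savez("w1.npz",a=a,d=d,T=p['camera_from_world'])
cv2.imwrite("pics/w1.png",a[...,::-1])
b,db=imaging.camera("scene")
np.savez("s1.npz",a=b,d=db)
```

```text
8.1 [ 0.152  0.14   1.545 -0.015  1.431  1.977] [0.4446 0.1756 0.3933] [0.9 0.6 0.8] 0.08701184429353115
[[ 0.968 -0.25   0.028]
 [-0.25  -0.968 -0.011]
 [ 0.03   0.004 -1.   ]]
```

View pics/w1.png

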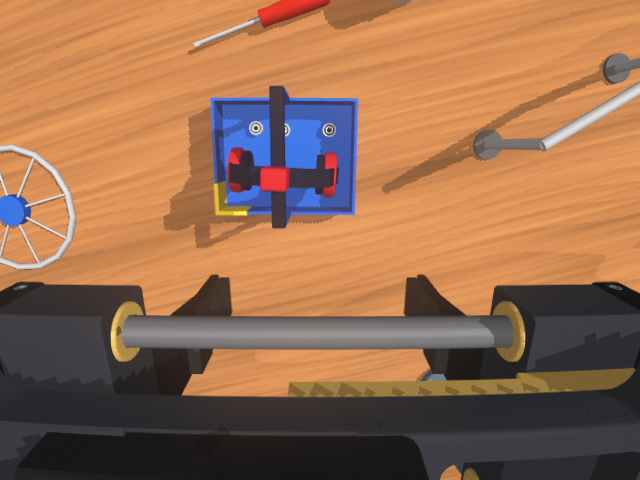

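Run:
```python
from h import *
w=np.load("w1.npz");pw=imaging.camera_params("wrist");pw['camera_from_world']=w['T']
z=np.load("v0.npz")
Cs={"wrist":(cloud("wrist",w['d'],pw),w['a']),"top":(cloud("top",z['db']),z['b']),"scene":(cloud("scene",z['da']),z['a'])}
for n,(C,im) in Cs.items():
    im=im.astype(int)
    box=(C[...,0]>.4)&(C[...,0]<.66)&(C[...,1]>.05)&(C[...,1]<.35)
    red=(im[...,0]>110)&(im[...,1]<80)&(im[...,2]<80)&box&(C[...,2]>.178)
    q,_,yaw=cv2.minAreaRect(C[red][:,:2].astype(np.float32)); print(n,"block top",red.sum(),q,_,yaw,C[red].mean(0),np.percentile(C[red][:,2],90))
    blk=(im.max(2)<70)&box&(C[...,2]>.138)&(C[...,2]<.151)
    P=C[blk]; print(" bar+arch",len(P))
    c=np.array([.50,.205]); ax=np.array([-.968,.25]); nx=np.array([.25,.968])
    for it in range(4):   # fit axis line with inliers
        d=(P[:,:2]-c); P2=P[np.abs(d@nx)<.011]; c=P2[:,:2].mean(0); U,S,V=np.linalg.svd(P2[:,:2]-c,full_matrices=False); ax=V[0]*np.sign(V[0]@[-1,0]); nx=np.array([ax[1],-ax[0]])
    t=(P2[:,:2]-c)@ax; lo,hi=np.percentile(t,[.5,99.5]); print(" bar mid",c+ax*(lo+hi)/2,"len",hi-lo,"yaw tote",np.arctan2(nx[1],nx[0]) , "z",np.median(P2[:,2]))
    blu=(im[...,2]>90)&(im[...,0]<90)&box&(C[...,2]>.044)&(C[...,2]<.056)
    yel=(im[...,0]>150)&(im[...,1]>130)&(im[...,2]<90)&box&(C[...,2]>.044)&(C[...,2]<.056)
    print(" rim",cv2.minAreaRect(C[blu|yel][:,:2].astype(np.float32)),"yellow",C[yel].mean(0))
    rl=(C[...,0]>.4)&(C[...,0]<.6)&(C[...,1]<-.05)&(C[...,1]>-.36)&(C[...,2]>.147)&(C[...,2]<.16)
    if rl.sum()>200:
        P=C[rl];c=P[:,:2].mean(0);V=np.linalg.svd(P[:,:2]-c,full_matrices=False)[2][0];V*=np.sign(V[1]);t=(P[:,:2]-c)@V;lo,hi=np.percentile(t,[.3,99.7]);print(" rail",c+V*(lo+hi)/2,hi-lo,V,np.percentile(P[:,2],95))
# triangulate the block top centre
uv={}
for n,p in (("wrist",pw),("scene",None)):
    C,im=Cs[n];im=im.astype(int)
    red=((im[...,0]>110)&(im[...,1]<80)&(im[...,2]<80)&(C[...,2]>(.18))&(C[...,0]<.66)&(C[...,1]>.05)&(C[...,1]<.35)&(C[...,2]<.25))
    if n=="scene": red&=C[...,2]>.185
    uv[n]=np.argwhere(red).mean(0)[::-1]
print(uv,tri("wrist",uv["wrist"],"scene",uv["scene"],pw))
```

```text
wrist block top 640 (0.4641633927822113, 0.17315511405467987) (0.11547508835792542, 0.060319796204566956) 72.03739929199219 [0.4948 0.2083 0.1919] 0.1891059411539806
 bar+arch 1767
 bar mid [0.515  0.2035] len 0.14574886495403738 yaw tote 1.3175764508455061 z 0.1439793923686224
 rim ((0.5126476287841797, 0.20567119121551514), (0.2004467248916626, 0.16128145158290863), 75.20104217529297) yellow [0.4698 0.3058 0.0499]
 rail [ 0.4756 -0.1548] 0.13132486279429892 [-0.2947  0.9556] 0.15511688614635244
top block top 124 (0.4936789274215698, 0.20980745553970337) (0.027893105521798134, 0.022411229088902473) 73.49891662597656 [0.4932 0.2094 0.189 ] 0.1922248470262053
 bar+arch 587
 bar mid [0.5115 0.2048] len 0.15796098106853265 yaw tote 1.3110783044302625 z 0.14492629612097618
 rim ((0.5121859312057495, 0.20597323775291443), (0.20178824663162231, 0.16227275133132935), 75.10515594482422) yellow [0.4684 0.308  0.0517]
 rail [ 0.4881 -0.2079] 0.24069528160315223 [-0.2882  0.9576] 0.15813146033643627
scene block top 265 (0.49426862597465515, 0.21118639409542084) (0.028466256335377693, 0.025040486827492714) 75.10985565185547 [0.4961 0.2128 0.1869] 0.18999953317935298
 bar+arch 1086
 bar mid [0.5128 0.2077] len 0.15709114290953607 yaw tote 1.3079593863982988 z 0.1445565074073098
 rim ((0.5105800032615662, 0.2064117193222046), (0.20360252261161804, 0.16386981308460236), 74.31959533691406) yellow [0.4721 0.3104 0.0499]
 rail [ 0.4907 -0.2058] 0.24158856281935093 [-0.2919  0.9565] 0.15635833286707568
{'wrist': array([273.2116, 179.1745]), 'scene': array([409.5142, 283.9575])} (array([0.4941, 0.2095, 0.1913]), np.float64(0.004051867877921179))
```

>>> arm_command(
  deltas=[1,0.032,-0.046,0.01,0,1,0,0,0.057,0,1,0,0,0.057,0,1,0,0,0.057,0,1,0,0,0.057,0,1,0,0,0,0],
)

```text
time: 8.95
position: [0.4891, 0.2083, 0.1517]
tool_rot: [0.992, -0.123, 0.009, 0.006]
ft_force: [-0.0, -0.2, 1.0]
grip_width: 0.0872
grip_force: 0.0
```

```bash
python3 -c "
from h import *
s,M=st(); print(M.T@(np.array([.494,.2095,.155])-s['position']))"
```

```text
8.95 [ 0.202  0.499  1.744 -0.021  0.885  2.032] [0.4891 0.2083 0.1517] [-0.  -0.2  1. ] 0.08722537839328529
[[ 0.97  -0.244  0.016]
 [-0.244 -0.97  -0.013]
 [ 0.019  0.009 -1.   ]]
[ 0.0045 -0.0024 -0.0033]
```

>>> arm_command(
  deltas=[1,0.004,-0.002,-0.003,0,-1,0,0,0,0,-1,0,0,0,0,-1,0,0,0,0,-1,0,0,0,0,-1,0,0,0,0],
  newtons=30,
)

```text
time: 9.7
position: [0.4957, 0.21, 0.1587]
tool_rot: [0.992, -0.124, 0.014, 0.004]
ft_force: [-0.2, -0.1, -0.3]
grip_width: 0.0451
grip_force: 0.0
```

>>> arm_command(
  deltas=[-1,0,0,0,0,-1,0,0,0,0,-1,0,0,0,0,-1,0,0,0,0],
)

```text
time: 10.2
position: [0.4957, 0.2098, 0.1585]
tool_rot: [0.992, -0.124, 0.014, 0.004]
ft_force: [-0.1, -0.7, -0.5]
grip_width: 0.0281
grip_force: 29.3
```

>>> arm_command(
  deltas=[-1,0,0,-0.05,0,-1,0,0,-0.055,0,-1,0,0,-0.05,0,-1,0.012,0.048,0,0,-1,0.014,0.056,0,0,-1,0.014,0.056,0,0,-1,0.014,0.056,0,0,-1,0.014,0.056,0,0,-1,0.014,0.056,0,0,-1,0.014,0.056,0,0],
)

```text
time: 11.45
position: [0.4899, -0.1855, 0.3175]
tool_rot: [0.992, -0.124, 0.013, 0.003]
ft_force: [1.0, -0.4, -1.4]
grip_width: 0.0277
grip_force: 29.7
```

>>> arm_command(
  deltas=[-1,0,0,0,0.17,-1,0,0,0,0.172,-1,0,0,0,0.172,-1,0,0,0,0.172,-1,0,0,0,0.172,-1,0,0,0,0.172,-1,0,0,0,0],
)

```text
time: 12.32
position: [0.4901, -0.1837, 0.3174]
tool_rot: [0.803, -0.596, 0.013, -0.003]
ft_force: [-0.8, -0.7, -2.3]
grip_width: 0.0278
grip_force: 29.8
```

Run:
```python
from h import *
s,M=st(); print(M.T@(np.array([.489,-.207,.31])-s['position']),np.degrees(np.arctan2(M[1,1],M[0,1])))
a,d=imaging.camera("scene");cv2.imwrite("pics/s2.png",a[...,::-1]);np.savez("s2.npz",a=a,d=d)
b,db=imaging.camera("top")
for n,C,im in(("scene",cloud("scene",d),a),("top",cloud("top",db),b)):
    im=im.astype(int);m=(im[...,0]>110)&(im[...,1]<80)&(im[...,2]<80)&(C[...,1]<0)&(C[...,1]>-.4)&(C[...,0]<.66)&(C[...,2]>.15)
    P=C[m];lo=P[P[:,2]<.3];print(n,m.sum(),lo.min(0) if len(lo) else 0,lo.max(0),cv2.minAreaRect(lo[:,:2].astype(np.float32)))
```

```text
12.32 [-0.575  0.272  1.579  0.005  1.264  2.27 ] [ 0.4901 -0.1837  0.3174] [-0.8 -0.7 -2.3] 0.027780187733963783
[[ 0.29  -0.957  0.025]
 [-0.957 -0.29  -0.01 ]
 [ 0.017 -0.021 -1.   ]]
[0.0219 0.0079 0.0076] -163.10961843104633
scene 921 [ 0.4149 -0.2172  0.2017] [ 0.565  -0.1311  0.2961] ((0.48897889256477356, -0.17721891403198242), (0.14387965202331543, 0.05844049155712128), 15.785503387451172)
top 96 [ 0.5353 -0.1579  0.225 ] [ 0.5544 -0.1337  0.2622] ((0.5446290969848633, -0.1460053026676178), (0.01467185653746128, 0.0231778621673584), 15.145417213439941)
```

View pics/s2.png

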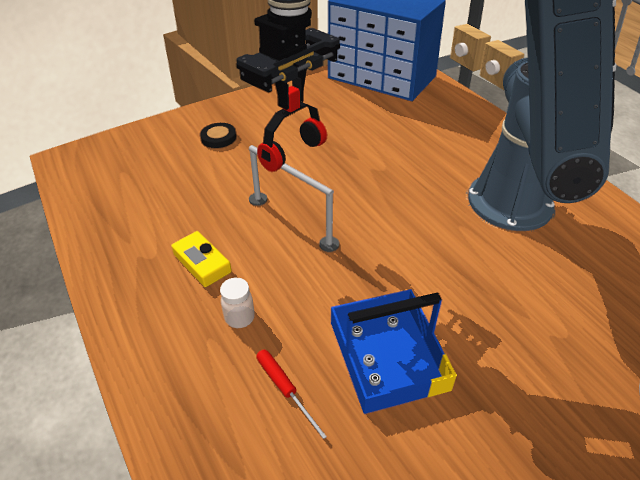

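>>> arm_command(
  deltas=[-1,0.022,0.011,0,0,-1,0,0,0.045,0,-1,0,0,0.05,0,-1,0,0,0.035,0,-1,0,0,0.013,0,-1,0,0,0,0],
)

```text
time: 13.18
position: [0.49, -0.21, 0.175]
tool_rot: [0.803, -0.596, 0.013, -0.003]
ft_force: [0.1, 0.3, -1.7]
grip_width: 0.0277
grip_force: 29.9
```

Run:
```python
from h import *
s,M=st(); print(M.T@(np.array([.489,-.207,.1685])-s['position']))
a,d=imaging.camera("scene")
C=cloud("scene",d);im=a.astype(int);m=(im[...,0]>110)&(im[...,1]<80)&(im[...,2]<80)&(C[...,1]<-.05)&(C[...,1]>-.4)&(C[...,0]<.66)
P=C[m];print(P.min(0),P.max(0),cv2.minAreaRect(P[:,:2].astype(np.float32)))
cv2.imwrite("pics/s3.png",cv2.resize(a[80:280,180:400,::-1],None,fx=2.5,fy=2.5))
```

```text
13.18 [-0.618  0.46   1.733  0.007  0.922  2.226] [ 0.49  -0.21   0.175] [ 0.1  0.3 -1.7] 0.02773437472575753
[[ 0.289 -0.957  0.025]
 [-0.957 -0.289 -0.011]
 [ 0.018 -0.021 -1.   ]]
[-0.0032  0.0002  0.0064]
[-0.2974 -0.3997 -0.0064] [ 0.5852 -0.05    0.2897] ((0.14138372242450714, -0.2911144196987152), (0.8923365473747253, 0.29243117570877075), 17.594823837280273)
```

View pics/s3.png

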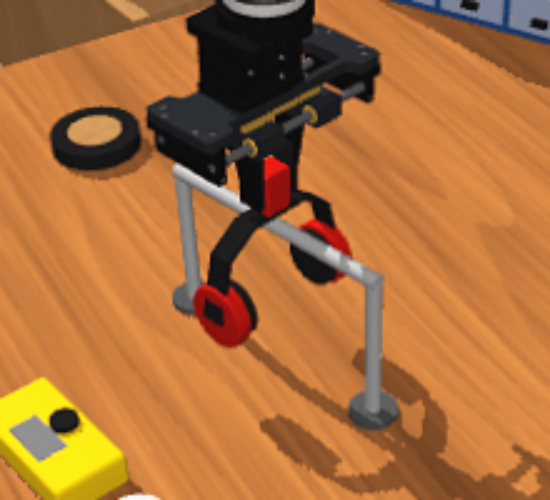

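>>> arm_command(
  deltas=[-1,0,0,0.004,0,-1,0,0,0.002,0,-1,0,0,0,0],
)

```text
time: 13.6
position: [0.4902, -0.21, 0.1696]
tool_rot: [0.803, -0.596, 0.014, -0.003]
ft_force: [-0.6, 0.4, -2.2]
grip_width: 0.0275
grip_force: 29.9
```

>>> arm_command(
  deltas=[-1,0,0,0.002,0,-1,0,0,0,0],
)

```text
time: 13.85
position: [0.4905, -0.2102, 0.1685]
tool_rot: [0.803, -0.596, 0.015, -0.003]
ft_force: [-1.7, 1.7, 5.9]
grip_width: 0.0278
grip_force: 29.9
```

>>> arm_command(
  deltas=[0.3,0,0,-0.001,0,0.3,0,0,0,0,0.3,0,0,0,0,0.3,0,0,0,0,0.3,0,0,-0.01,0,0.3,0,0,-0.03,0,0.3,0,0,-0.05,0,0.3,0,0,-0.05,0],
)

```text
time: 14.85
position: [0.4862, -0.2083, 0.31]
tool_rot: [0.803, -0.596, 0.014, -0.003]
ft_force: [0.6, -0.4, 0.8]
grip_width: 0.0569
grip_force: 0.0
```

Run:
```python
from h import *
s,M=st()
a,d=imaging.camera("scene")
cv2.imwrite("pics/s4.png",cv2.resize(a[80:280,180:400,::-1],None,fx=2.5,fy=2.5))
```

```text
14.85 [-0.62   0.287  1.578  0.006  1.249  2.227] [ 0.4862 -0.2083  0.31  ] [ 0.6 -0.4  0.8] 0.05689430591186073
[[ 0.288 -0.957  0.026]
 [-0.957 -0.288 -0.011]
 [ 0.018 -0.022 -1.   ]]
```

View pics/s4.png

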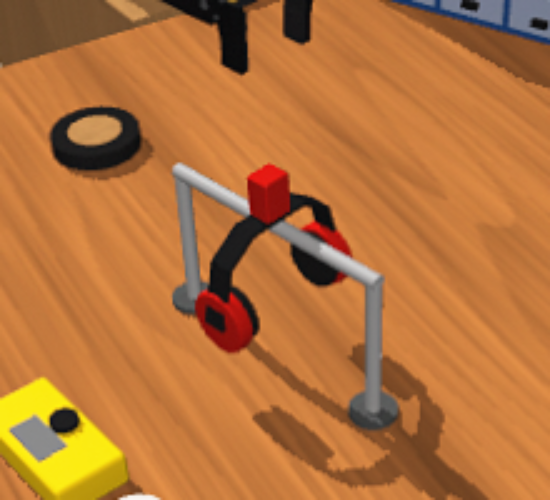

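>>> arm_command(
  deltas=[0.3,-0.055,-0.02,0,0,0.3,-0.056,-0.021,0,0,0.3,-0.056,-0.021,0,0,0.3,-0.056,-0.021,0,0,0.3,-0.056,-0.021,0,0,0.3,-0.056,-0.021,0,0,0.3,-0.054,-0.02,0,0],
)

```text
time: 15.78
position: [0.5134, 0.1669, 0.3043]
tool_rot: [0.821, -0.57, -0.002, -0.025]
ft_force: [1.3, 0.0, -0.6]
grip_width: 0.0565
grip_force: 0.0
```

>>> arm_command(
  deltas=[0.3,0,0,0,-0.169,0.3,0,0,0,-0.169,0.3,0,0,0,-0.169,0.3,0,0,0,-0.169,0.3,0,0,0,-0.17,0.3,0,0,0,-0.17,0.3,0,0,0,0],
)

```text
time: 16.65
position: [0.5137, 0.1645, 0.3041]
tool_rot: [0.995, -0.102, 0.01, -0.023]
ft_force: [-0.6, 0.0, -0.1]
grip_width: 0.0566
grip_force: 0.0
```

Run:
```python
from h import *
s,M=st(); print(M.T@(np.array([.512,.206,.121])-s['position']),np.arctan2(-M[1,1],-M[0,1]))
p=imaging.camera_params("wrist");a,d=imaging.camera("wrist");C=cloud("wrist",d,p);b,db=imaging.camera("top");Ct=cloud("top",db)
e,de=imaging.camera("scene");
for C,im in((C,a),(Ct,b),(cloud("scene",de),e)):
    im=im.astype(int);box=(C[...,0]>.4)&(C[...,0]<.66)&(C[...,1]>.05)&(C[...,1]<.35)
    m=box&(im.max(2)<70)&(C[...,2]>.13)&(C[...,2]<.155)
    print(m.sum(),cv2.minAreaRect(C[m][:,:2].astype(np.float32)),np.median(C[m],0)) if m.sum()>20 else None
```

```text
16.65 [0.079 0.305 1.569 0.043 1.24  1.84 ] [0.5137 0.1645 0.3041] [-0.6  0.  -0.1] 0.05657866727823346
[[ 0.979 -0.202  0.025]
 [-0.203 -0.978  0.043]
 [ 0.016 -0.047 -0.999]]
[-0.0129 -0.0316  0.1847] 1.3673434527478323
179 ((0.5139607191085815, 0.20369312167167664), (0.014756573364138603, 0.1581834852695465), 75.02651977539062) [0.462  0.2156 0.1433]
114 ((0.510109543800354, 0.20561985671520233), (0.01670408435165882, 0.0393853597342968), 74.69695281982422) [0.5097 0.2054 0.1447]
994 ((0.5118401646614075, 0.2062479853630066), (0.01824982464313507, 0.15881355106830597), 74.6501693725586) [0.5158 0.207  0.144 ]
```

>>> arm_command(
  deltas=[0.3,-0.013,-0.032,0.02,0.06,0.3,0,0,0.055,0,0.3,0,0,0.055,0,0.3,0,0,0.045,0,0.3,0,0,0,0],
)

```text
time: 17.42
position: [0.5089, 0.2056, 0.1272]
tool_rot: [0.991, -0.131, 0.005, -0.022]
ft_force: [-0.4, 0.1, 1.2]
grip_width: 0.0566
grip_force: 0.0
```

Run:
```python
from h import *
s,M=st(); print(M.T@(np.array([.512,.206,.12])-s['position']),np.arctan2(-M[1,1],-M[0,1]))
```

```text
17.43 [0.158 0.55  1.736 0.052 0.834 1.957] [0.5089 0.2056 0.1272] [-0.4  0.1  1.2] 0.05655946912776943
[[ 0.966 -0.26   0.016]
 [-0.26  -0.965  0.042]
 [ 0.005 -0.044 -0.999]]
[ 0.0029 -0.0008  0.0073] 1.307892894694017
```

Aligned. Adjust and close firmly.

>>> arm_command(
  deltas=[0,0.003,-0.001,0.007,0,-1,0,0,0,0,-1,0,0,0,0,-1,0,0,0,0,-1,0,0,0,0,-1,0,0,0,0,-1,0,0,0,0,-1,0,0,0,0],
  newtons=55,
)

```text
time: 18.42
position: [0.515, 0.206, 0.124]
tool_rot: [0.991, -0.13, 0.009, -0.022]
ft_force: [-1.6, -3.5, 5.4]
grip_width: 0.0154
grip_force: 55.0
```

>>> arm_command(
  deltas=[-1,0,0,-0.015,0,-1,0,0,-0.03,0,-1,0,0,-0.04,0,-1,0,0,-0.045,0,-1,0,0,-0.045,0,-1,0,0,-0.045,0,-1,0,0,-0.03,0,-1,0,0,-0.015,0],
)

```text
time: 19.42
position: [0.5084, 0.1954, 0.3898]
tool_rot: [0.991, -0.13, 0.01, -0.024]
ft_force: [0.6, -0.2, -3.7]
grip_width: 0.0153
grip_force: 54.8
```

>>> arm_command(
  deltas=[-1,0,0,0,-0.06,-1,0,0,0,-0.12,-1,0,0,0,-0.13,-1,0,0,0,-0.13,-1,0,0,0,-0.13,-1,0,0,0,-0.13,-1,0,0,0,-0.13,-1,0,0,0,-0.13,-1,0,0,0,-0.13,-1,0,0,0,-0.1,-1,0,0,0,0],
)

```text
time: 20.8
position: [0.5075, 0.1951, 0.3867]
tool_rot: [0.894, 0.447, 0.019, -0.015]
ft_force: [-0.5, -0.3, -4.1]
grip_width: 0.0156
grip_force: 54.7
```

Run:
```python
from h import *
s,M=st(); o=np.array([np.cos(s['q'][0]),np.sin(s['q'][0]),0]);print("out in tool",M.T@o)
a,d=imaging.camera("scene");b,db=imaging.camera("top");np.savez("s5.npz",a=a,d=d,b=b,db=db)
cv2.imwrite("pics/s5.png",np.hstack([cv2.resize(x[...,::-1],(400,300)) for x in(a,b)]))
```

```text
20.8 [0.139 0.246 1.425 0.04  1.444 0.778] [0.5075 0.1951 0.3867] [-0.5 -0.3 -4.1] 0.015564685986010816
[[ 0.6    0.8    0.021]
 [ 0.799 -0.6    0.043]
 [ 0.047 -0.009 -0.999]]
out in tool [0.7044 0.7093 0.0267]
```

View pics/s5.png

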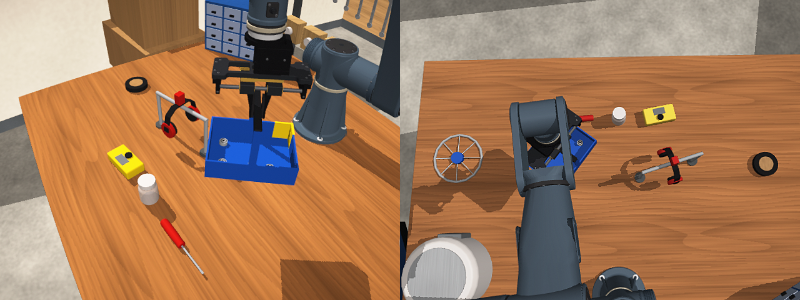

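>>> arm_command(
  deltas=[-1,0.01,0.01,0,0,-1,0.02,0.02,0,0,-1,0.03,0.03,0,0,-1,0.035,0.035,0,0,-1,0.035,0.035,0,0,-1,0.035,0.035,0,0,-1,0.035,0.035,0,0,-1,0.03,0.03,0,0,-1,0.02,0.02,0,0,-1,0.02,0.02,0,0],
)

```text
time: 22.15
position: [0.8617, 0.2422, 0.3792]
tool_rot: [0.894, 0.447, 0.026, -0.013]
ft_force: [0.3, 0.2, -6.1]
grip_width: 0.0152
grip_force: 54.8
```

Run:
```python
from h import *
s,M=st(); o=np.array([np.cos(s['q'][0]),np.sin(s['q'][0]),0]);print("out in tool",M.T@o)
```

```text
22.15 [0.135 0.926 0.222 0.046 1.952 0.797] [0.8617 0.2422 0.3792] [ 0.3  0.2 -6.1] 0.015152423054809998
[[ 0.599  0.8    0.035]
 [ 0.798 -0.6    0.047]
 [ 0.059 -0.001 -0.998]]
out in tool [0.7015 0.7115 0.041 ]
```

>>> arm_command(
  deltas=[-1,0.025,0.025,0,0,-1,0.025,0.025,0,0,-1,0.025,0.025,0,0,-1,0.025,0.025,0,0,-1,0.025,0.025,0,0],
)

```text
time: 22.78
position: [0.9162, 0.2363, 0.3488]
tool_rot: [0.892, 0.445, 0.084, -0.001]
ft_force: [0.7, -0.4, -4.2]
grip_width: 0.0158
grip_force: 54.7
```

Run:
```python
from h import *
s,M=st(); o=np.array([np.cos(s['q'][0]),np.sin(s['q'][0]),0]);print("out in tool",M.T@o, "tilt",np.degrees(np.arccos(-M[2,2])))
```

```text
22.77 [0.116 0.967 0.218 0.06  1.8   0.779] [0.9162 0.2363 0.3488] [ 0.7 -0.4 -4.2] 0.015753514406442813
[[ 0.59   0.794  0.148]
 [ 0.793 -0.604  0.076]
 [ 0.15   0.072 -0.986]]
out in tool [0.6777 0.7187 0.1558] tilt 9.584013291263178
```

>>> arm_command(
  deltas=[-1,0.025,0.03,0,0,-1,0.025,0.03,0,0,-1,0.025,0.03,0,0,-1,0.025,0.03,0,0,-1,0.025,0.03,0,0,-1,0.025,0.03,0,0],
)

```text
time: 23.52
position: [0.9784, 0.2092, 0.3294]
tool_rot: [0.885, 0.44, 0.154, 0.016]
ft_force: [0.6, -0.3, -3.9]
grip_width: 0.0155
grip_force: 54.7
```

```bash
cat > t.py <<'E'
from h import *
s,M=st(); o=np.array([np.cos(s['q'][0]),np.sin(s['q'][0]),0]);print("out in tool",M.T@o, "tilt",np.degrees(np.arccos(-M[2,2])))
g=-M[:2,2];print("slopes x,y deg",np.degrees(np.arcsin([M[2,1],M[2,0]])))
E
python3 t.py
```

```text
23.52 [0.073 0.999 0.219 0.086 1.625 0.739] [0.9784 0.2092 0.3294] [ 0.6 -0.3 -3.9] 0.01554795446423078
[[ 0.566  0.773  0.286]
 [ 0.783 -0.613  0.107]
 [ 0.258  0.163 -0.952]]
out in tool [0.6216 0.7266 0.2928] tilt 17.765718838543677
slopes x,y deg [ 9.3887 14.9429]
```

>>> arm_command(
  deltas=[-1,0.015,0.038,-0.005,0,-1,0.015,0.038,-0.005,0,-1,0.015,0.038,-0.005,0,-1,0.015,0.038,-0.005,0,-1,0.015,0.038,-0.005,0,-1,0.015,0.038,-0.005,0],
)

```text
time: 24.28
position: [1.0257, 0.1128, 0.3649]
tool_rot: [0.874, 0.432, 0.221, 0.038]
ft_force: [0.4, -0.1, -3.9]
grip_width: 0.0153
grip_force: 54.7
```

```bash
python3 t.py
```

```text
24.27 [-0.04   0.978  0.219  0.142  1.514  0.636] [1.0257 0.1128 0.3649] [ 0.4 -0.1 -3.9] 0.01526555354708464
[[ 0.53   0.737  0.419]
 [ 0.771 -0.625  0.124]
 [ 0.353  0.257 -0.899]]
out in tool [0.4982 0.7619 0.4139] tilt 25.927088113515442
slopes x,y deg [14.9172 20.6963]
```

>>> arm_command(
  deltas=[-1,0.025,0.033,0,-0.035,-1,0.025,0.033,0,-0.035,-1,0.025,0.033,0,-0.035,-1,0.022,0.03,0,-0.035,-1,0,0,0,0],
)

```text
time: 24.9
position: [1.0499, 0.1066, 0.3909]
tool_rot: [0.831, 0.484, 0.263, 0.075]
ft_force: [-0.8, -0.7, -3.7]
grip_width: 0.0153
grip_force: 54.7
```

```bash
python3 t.py
```

```text
24.9 [-0.05   0.966  0.218  0.158  1.424  0.487] [1.0499 0.1066 0.3909] [-0.8 -0.7 -3.7] 0.015308375449435422
[[ 0.394  0.765  0.511]
 [ 0.843 -0.521  0.13 ]
 [ 0.366  0.379 -0.85 ]]
out in tool [0.3513 0.7894 0.5035] tilt 31.796478296919606
slopes x,y deg [22.2911 21.4518]
```

>>> arm_command(
  deltas=[-1,-0.006,-0.012,-0.01,0,-1,-0.011,-0.024,-0.021,0,-1,-0.011,-0.024,-0.021,0,-1,-0.011,-0.024,-0.021,0,-1,-0.011,-0.024,-0.021,0,-1,-0.011,-0.024,-0.021,0,-1,-0.006,-0.012,-0.01,0,-1,0,0,0,0,-1,0,0,0,0],
)

```text
time: 26.02
position: [0.8502, 0.1088, 0.4172]
tool_rot: [0.832, 0.483, 0.263, 0.075]
ft_force: [0.2, 0.4, -4.5]
grip_width: 0.0154
grip_force: 54.7
```

```bash
python3 t.py
python3 - <<'E'
from h import *
o=[]
for n in("scene","top","wrist"):
    a,d=imaging.camera(n);np.savez("e_%s.npz"%n,a=a,d=d,T=imaging.camera_params(n)['camera_from_world']);o.append(a[...,::-1])
cv2.imwrite("pics/e.png",np.hstack([o[0][:300,100:500],cv2.resize(o[2],(400,300))]))
E
```

```text
26.02 [-0.061  0.526  1.024  0.185  1.067  0.411] [0.8502 0.1088 0.4172] [ 0.2  0.4 -4.5] 0.015410122701323099
[[ 0.394  0.765  0.51 ]
 [ 0.843 -0.522  0.13 ]
 [ 0.365  0.379 -0.85 ]]
out in tool [0.3425 0.7948 0.501 ] tilt 31.745885698108832
slopes x,y deg [22.2516 21.4259]
```

View pics/e.png

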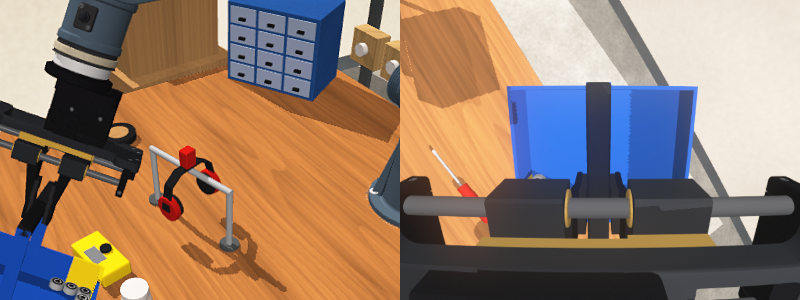

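Run:
```python
from h import *
z=np.load("e_scene.npz");a=z['a'];cv2.imwrite("pics/e2.png",cv2.resize(a[200:400,40:270,::-1],None,fx=3,fy=3,interpolation=cv2.INTER_CUBIC)[:600])
C=cloud("scene",z['d']);im=a.astype(int)
m=(im[...,2]>90)&(im[...,0]<90)&(C[...,0]>.6)&(C[...,2]>.15)&(C[...,2]<.45)
P=C[m];rng=np.random.default_rng(0)
for k in range(3):
    best=None
    for _ in range(400):
        t=P[rng.choice(len(P),3,False)];n=np.cross(t[1]-t[0],t[2]-t[0]);n/=np.linalg.norm(n)+1e-12
        i=np.abs((P-t[0])@n)<.002
        if best is None or i.sum()>best.sum():best=i
    Q=P[best];V=np.linalg.svd(Q-Q.mean(0),full_matrices=False)[2][2];V*=np.sign(V[2]);print(len(Q),V,np.degrees(np.arccos(V[2])));P=P[~best]
```

```text
7164 [0.4066 0.8454 0.3464] 69.7304115614345
3857 [-0.526  -0.1009  0.8444] 32.38773243764496
2649 [0.4057 0.8462 0.3456] 69.78020083607404
```

View pics/e2.png

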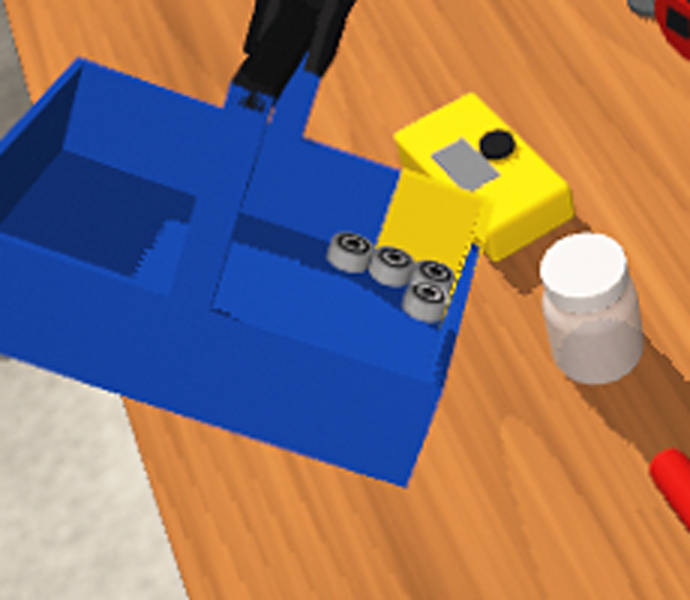

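```bash
python3 -c "
from rig import order
print(order.hand_in())"
```

```text
the job is handed in; nothing more can be done
None
```

The job is handed in: the ear defenders hang over the rail with a cup on each side, and the tote is held still in the air at about 32°, yellow corner lowest, with all four bearings together in that corner and nothing spilled.

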